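# Hold a padlock body against the stop of a spring jig

## Task

Pick up the brass padlock body (the block without a shackle) and stand it, its two shackle holes still facing up, on the floor of the blue jig's trough, lengthwise between the rails and clear of the brass plunger. Then slide it along the trough against the sprung plunger until it meets the red stop plate, without ramming it, and finish while still holding it pressed there: do not let go. Leave the small padlock, the loupe and the tape roll where they are.

Things in the scene. Friction and masses are not known exactly. Their poses are not given: they have to be found in the camera images.
- brass_body: Loose brass padlock body without shackle, a plain block 24 mm (its x) by 38 mm (its y) by 42 mm high (its z), about 0.3 kg; it starts upright. Origin at the centre of its underside; z points to the face with the two dark shackle holes. It goes in the trough with its y along the jig's x, either way round; grasp it across the 24 mm. Gripped and dragged it may dig into the floor and jam: push with it eased up about 1 mm.
- jig: Fixed spring jig, blue base 84 mm wide, 10 mm thick, x -60 to +90 mm. Its x: push direction, along the trough to the stop; z up; origin on the trough's centre line at bench height. Trough floor 10 mm above the origin. Steel rails 7 mm high, 8 thick, 30 apart inside, x -50 to +45 mm; open above and at -x. Behind the stop: barrel and black tail knob, to x = 122 mm, under 46 mm high. Yaw varies.
- jig_load (a point): Point on the trough floor, on its centre line at jig x = -10 mm: with the brass body's origin here, 22 mm lie between the body and the plunger's nose. Axes as the jig.
- jig_seat (a point): Point on the trough floor, on its centre line at jig x = +26 mm: the brass body's origin is here when it stands square against the stop.
- stop: Red fixed stop plate across the trough's +x end, 44 mm wide, 10 mm thick, its top 46 mm above the bench; origin at the foot of its front face (jig x = +45 mm). The plunger passes through its middle.
- plunger (a joint): Travel of the sprung plunger along the jig's x, in m: 0 is fully out, its nose 14 mm in front of the stop plate; 0.014 when the nose is flush with the stop plate, that is, the body against the stop. The spring pushes back with 2.7 N at 0, rising to 9 N at 0.014; it pushes the body out again if not held.
- plunger_tip (a point): Nose of the brass plunger, 12 mm thick, 32 mm above the bench (22 mm above the trough floor).
- vice_handle (a point): Fixed obstacle: top of the dark bench vice's upright screw handle, 175 mm above the bench, nearest part of the vice; the vice lies behind it (+x), 0.13 m wide in y and up to 190 mm high. Papers and a mirror hang above the vice: swing the arm across in front of it, not over it.
- small_padlock: Bystander: small brass padlock with shackle, 18 x 36 x 55 mm, standing. Origin at its underside.
- loupe: Bystander: black eye loupe, 36 mm across, 34 mm high. Origin at its underside.
- tape_roll: Bystander: roll of black tape lying flat, 58 mm across, 18 mm high, near the jig. Origin at its underside.
Mind the look-alikes: they are no part of the job. What is shaped like the brass_body but orange or turquoise is not meant.

How it is judged:
By the outcome, as a careful person would: the job done as asked, in the order asked, and still so for the second after the job is handed in, while the arm keeps its last pose, push and grip.
It also fails if it takes over 64 s, if anything falls off the work surface, if the arm or the gripper's body presses on something with over 40 N, if the wrist force passes 120 N, or if a joint passes its speed limit or range.

## Robot

A 7-joint arm with a two-finger parallel gripper is mounted at the origin on a cart in front of the work surface, level with it; the furniture and walls round the work are solid. World frame = base frame: x ahead of the robot, y to its left, z up, the work surface at z = 0. Lengths are in m, angles in rad, forces in N, time in s.
With the tool pointing down it reaches from about 0.35 to 0.9 m from the base axis. Payload 8.1 kg.
Tool frame: the origin (TCP) lies at the very end of the fingers, on their centre line; the grasp point (between the pads) lies 19 mm behind it; z points along the fingers, y is the line along which they close (so a half turn about z gives the same grasp; the last joint's range is limited). The gripper opens to 85 mm and grips with 20 to 120 N. Pads are 22 mm wide; open, the fingers measure 114 mm over their backs; the gripper's body (76 mm by 85 mm) begins 54 mm behind the grasp point. The pads swing forward as they close: fully open they stand 13 mm farther back than shut.
Start: joints at [-0.103, 0.434, 0.025, 1.573, -0.012, 1.134, -0.075], TCP at [0.625, -0, 0.231] pointing down, gripper open.
Joint ranges: [-2.62, 2.62], [-0.44, 2.09], [-1.27, 1.32], [0.08, 2.57], [-1.32, 4.46], [0.12, 2], [-2.74, 2.74]. Speed limits (rad/s): [2.22, 2.22, 3.01, 3.01, 3.14, 3.14, 3.14].

## Interface

Orientations are given as a unit quaternion [x, y, z, w].
In Python, from workcell import r, optics, ticket gives the robot as it stands.
- The arm moves only by the tool send_rows, never from a script. Its argument "moves" is a list of rows, each a list of 2 entries, a list of its own where there are three numbers: the shift along the tool's x, y, z in units of 25 mm (1.0 is 25 mm), then the turn, a rotation vector about the tool's x, y, z in units of 5 degrees (1.0 is 5 degrees). A call has 1 to 5 rows; each row is the pose to reach, as a shift and turn from the pose commanded when the call began, along the tool's axes at that moment; what a row does not reach only later rows make up. A row lasts 1/8 s, in which the tool goes at most 62.5 mm and 10.7 degrees, less where a joint would pass 70% of its speed; a pose out of reach is approached as far as the arm can. A call with a gripper value outside its range is refused whole. "gripper" is the finger opening in mm, from 0 to 85.4, set as the call begins (left out, the last holds). The fingers move at their own pace and stop on an object; "force" is the grip in N (left out, the last holds). Time passes only in rows, so rows that repeat a pose let the fingers close. It gives the time, the measured TCP pose, the force, the opening and the grip force at its end, in the units of the state.
- r.read_state(): the state, without advancing time (a new reading comes with each control period).
- optics.camera(name): name is "scene" or "side" or "wrist"; returns a dict with "image" (384x512x3 uint8, red, green, blue), "intrinsics" (3x3 intrinsics, pixels), "k1" (the pictures are not rectified: a ray, as slopes to the right and down, at radius r is drawn at 1 + k1 r^2 times it, then the intrinsics apply), "extrinsics" (4x4, takes a point from camera to world coordinates); the wrist camera has in their place "mount" (4x4, takes a point from camera to tool coordinates, whose origin is the TCP and whose axes are the flange's). Camera axes: x right, y down, z forward; pixel columns grow to the right and rows downward; lengths in m; the calibration is good to about 2 mm. A picture is of the moment at which its call begins: read the wrist's pose just before it. There is no depth.
- ticket.sign_off(): hands the job in; it is judged then, once.
The state is a dict: "t": time; "joint_positions": joint angles; "dq": joint speeds; "tau": joint torques, N m; "eef_pos": TCP position; "ee_rot": TCP orientation; "force": force on the tool from outside, world axes, zero at the start; "torque": the same for the moment, N m; "finger_gap": opening from 0.0 (shut) to 1.0 (fully open); "grip_force": force on a finger pad.
Only numpy, scipy, OpenCV 4.12 (cv2) and the standard library are available. Lean on these libraries where they do the work, as an engineer would, in place of code of your own. Each camera call takes 0.05 s, during which the arm holds its last target. There are 200 camera calls.

## Working session

There is one attempt and no reset: what is moved stays moved. The work goes in short steps, Python scripts to look and compute and a tool call to move; the robot and the scene stay as the last step left them, time stands still between calls to the robot, and variables do not carry over. Pictures are saved under pics/ and viewed, at most 10 in all, crops included, and the job is handed in when it is done.

Besides the shell and the picture viewer there is one more tool, called in YAML: its name, and indented under it one key for each argument. send_rows: Moves the arm, as the interface text tells. Its arguments: {"type":"object","properties":{"moves":{"type":"array"},"gripper":{"type":"number"},"force":{"type":"number"}},"required":["moves"]}

```bash
mkdir -p pics; cat > h.py <<'E'
import numpy as np, cv2
from workcell import r, optics, ticket
from scipy.spatial.transform import Rotation as R
def snap(n,f):
    s=r.read_state(); c=optics.camera(n); cv2.imwrite(f'pics/{f}.png',c['image'][:,:,::-1])
    T=c.get('extrinsics')
    if T is None:
        W=np.eye(4); W[:3,:3]=R.from_quat(s['ee_rot']).as_matrix(); W[:3,3]=s['eef_pos']; T=W@np.array(c['mount'])
    np.savez(f'pics/{f}.npz',K=c['intrinsics'],k1=c['k1'],T=T); return s
def ld(f):
    d=np.load(f'pics/{f}.npz'); return d['K'],float(d['k1']),d['T']
def ray(f,uv):
    K,k,T=ld(f); p=cv2.undistortPoints(np.array([[uv]],float),K,np.array([k,0,0,0]))[0,0]
    return T[:3,3],T[:3,:3]@np.array([p[0],p[1],1])
def px(f,uv,z):
    o,d=ray(f,uv); return (o+d*(z-o[2])/d[2]).round(4)
def proj(f,P):
    K,k,T=ld(f); Ti=np.linalg.inv(T)
    return cv2.projectPoints(np.atleast_2d(P).astype(float),cv2.Rodrigues(Ti[:3,:3])[0],Ti[:3,3],K,np.array([k,0,0,0,0]))[0][:,0]
E
python3 - <<'E'
from h import *
for n in ('scene','side','wrist'): s=snap(n,n+'0'); print(ld(n+'0')[2].round(3).tolist(),ld(n+'0')[0][0,0],ld(n+'0')[1])
print(s)
a=cv2.imread('pics/scene0.png');b=cv2.imread('pics/side0.png')
cv2.imwrite('pics/scene0x.png',cv2.resize(a,(800,600),interpolation=2))
cv2.imwrite('pics/side0x.png',cv2.resize(b,(800,600),interpolation=2))
E
```

```text
[[0.638, -0.377, 0.671, -0.213], [-0.77, -0.319, 0.553, -0.598], [0.005, -0.87, -0.494, 0.644], [0.0, 0.0, 0.0, 1.0]] 449.61236636818916 -0.04821077396404728
[[0.951, -0.181, 0.249, 0.189], [-0.308, -0.54, 0.783, -0.918], [-0.007, -0.822, -0.57, 0.78], [0.0, 0.0, 0.0, 1.0]] 425.34977538727617 -0.14968115533488485
[[1.0, 0.0, -0.002, 0.623], [-0.0, -0.956, -0.294, 0.074], [-0.002, 0.294, -0.956, 0.375], [0.0, 0.0, 0.0, 1.0]] 297.08395474608733 -0.05083642481117931
{'t': 0.1, 'joint_positions': array([-0.10259661,  0.43512755,  0.02499235,  1.57396121, -0.0115882 ,
        1.13400984, -0.07512422]), 'dq': array([ 0.00057634, -0.00086327,  0.00019115, -0.00279708, -0.00039698,
        0.00028441, -0.00017566]), 'tau': array([ 3.05215610e-03, -6.71761894e+01,  1.02813520e+00, -3.16906106e+01,
        1.58212596e-02,  7.24380094e-03, -3.14591728e-05]), 'eef_pos': array([ 6.24569034e-01, -6.75421044e-05,  2.30638039e-01]), 'ee_rot': array([ 7.07144997e-01,  7.07068236e-01, -5.28958311e-04, -4.28251210e-04]), 'force': array([ 0.56749223,  0.24001444, -0.6728104 ]), 'torque': array([ 0.01065527, -0.0239927 ,  0.00057163]), 'grip_force': 0.0, 'finger_gap': 1.0047675739306154}
```

View pics/scene0x.png

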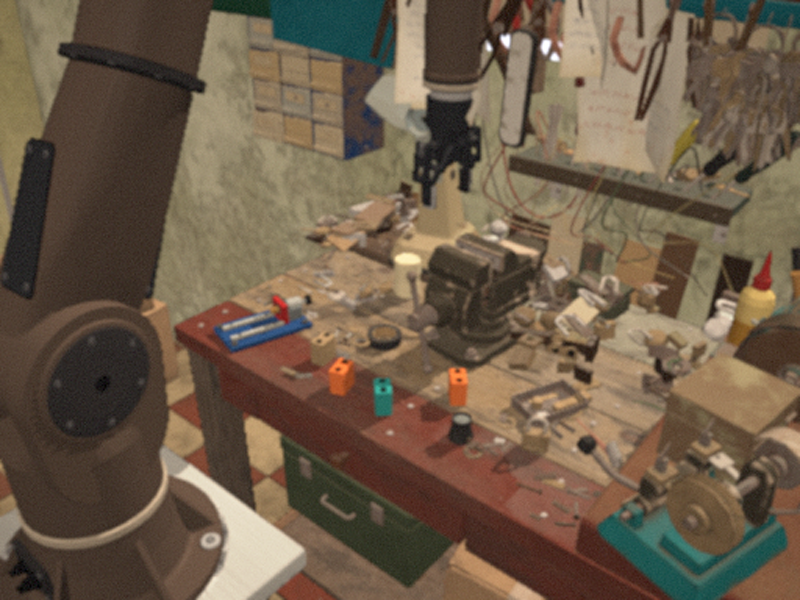

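View pics/side0x.png

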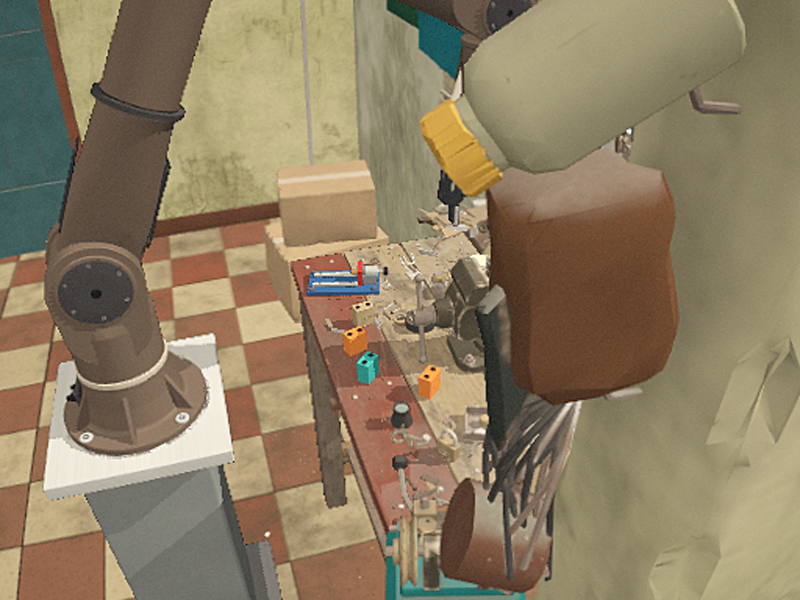

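Scene (800x600 view): the jig is at (262,325), red stop at (282,308). Candidates for the body are the brass block at (325,345), orange blocks at (341,377) and (457,387), a turquoise one at (383,397), and the small shackled padlock at (537,430). The brass one at (325,345), side (362,310), fits: it is brass-coloured, with two holes and no shackle. I'll confirm it in one crop.

```bash
python3 - <<'E'
from h import *
a=cv2.imread('pics/scene0.png')[180:255,105:265];b=cv2.imread('pics/side0.png')[160:215,185:285]
a=cv2.resize(a,(800,375),interpolation=cv2.INTER_CUBIC);b=cv2.resize(b,(409,225),interpolation=cv2.INTER_CUBIC)
o=np.zeros((600,800,3),np.uint8);o[:375]=a;o[375:,:409]=b
w=cv2.resize(cv2.imread('pics/wrist0.png'),(300,225));o[375:,450:750]=w
cv2.imwrite('pics/crop0.png',o)
k=.64
for n,l in (('scene0',dict(body=(325,345,.02),stop=(282,308,.03),tape=(384,336,.01),vh=(412,270,.175),loupe=(460,428,.017))),('side0',dict(body=(362,310,.02),stop=(361,272,.03),vh=(420,278,.175),vfoot=(420,360,.0)))):
  for q,(u,v,z) in l.items(): print(n,q,px(n,(u*k,v*k),z))
E
```

```text
scene0 body [0.4459 0.1013 0.02  ]
scene0 stop [0.4704 0.2303 0.03  ]
scene0 tape [0.5399 0.0563 0.01  ]
scene0 vh [ 0.5069 -0.0276  0.175 ]
scene0 loupe [ 0.4206 -0.1844  0.017 ]
side0 body [0.4405 0.1148 0.02  ]
side0 stop [0.4714 0.2347 0.03  ]
side0 vh [ 0.5057 -0.0378  0.175 ]
side0 vfoot [ 0.5061 -0.0425  0.    ]
```

View pics/crop0.png

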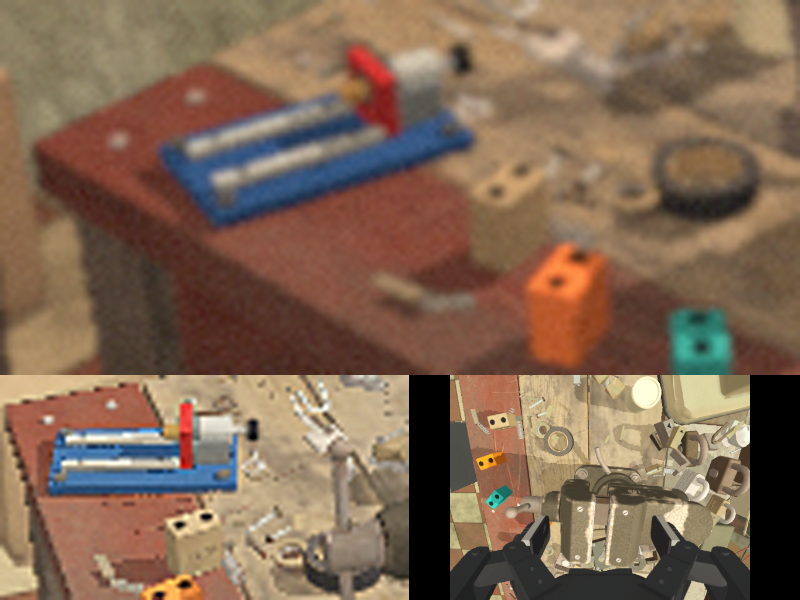

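The crop confirms it: the plain brass block at crop (510,215) has two dark holes and no shackle, and stands beside the jig. Next I go to a viewing pose above both, turned so the fingers close along world y.

send_rows:
  moves:
    - [[1.2,-1.6,0],[0,0,-2]]
    - [[2.6,-3.2,0],[0,0,-4]]
    - [[4.0,-4.8,0],[0,0,-6]]
    - [[5.4,-6.5,0],[0,0,-8]]
    - [[6.8,-8.2,0],[0,0,-10]]
  gripper: 60

```text
t: 0.78
eef_pos: [0.4185, 0.1709, 0.2313]
ee_rot: [0.339, 0.941, -0.0, 0.0]
force: [1.2, 1.0, -0.5]
finger_gap: 0.702
grip_force: 0.0
```

send_rows:
  moves:
    - [[0,0,0],[0,0,-2]]
    - [[0,0,0],[0,0,-4]]
    - [[0,0,0],[0,0,-6]]
    - [[0,0,0],[0,0,-8]]
    - [[0,0,0],[0,0,-8]]

```text
t: 1.4
eef_pos: [0.4199, 0.1698, 0.2312]
ee_rot: [0.001, 1.0, -0.0, -0.0]
force: [-0.5, -0.1, 0.6]
finger_gap: 0.702
grip_force: 0.0
```

```bash
python3 - <<'E'
from h import *
s=snap('wrist','w1'); print(s['eef_pos'],R.from_quat(s['ee_rot']).as_matrix().round(3).tolist(),s['joint_positions'].round(2))
a=cv2.imread('pics/w1.png')
cv2.imwrite('pics/w1x.png',cv2.resize(a,(800,600),interpolation=cv2.INTER_CUBIC))
E
```

```text
[0.41989149 0.16982825 0.23117293] [[-1.0, 0.001, -0.0], [0.001, 1.0, -0.0], [0.0, -0.0, -1.0]] [-0.2   0.18 -0.35  1.95  0.07  1.02  0.99]
```

View pics/w1x.png

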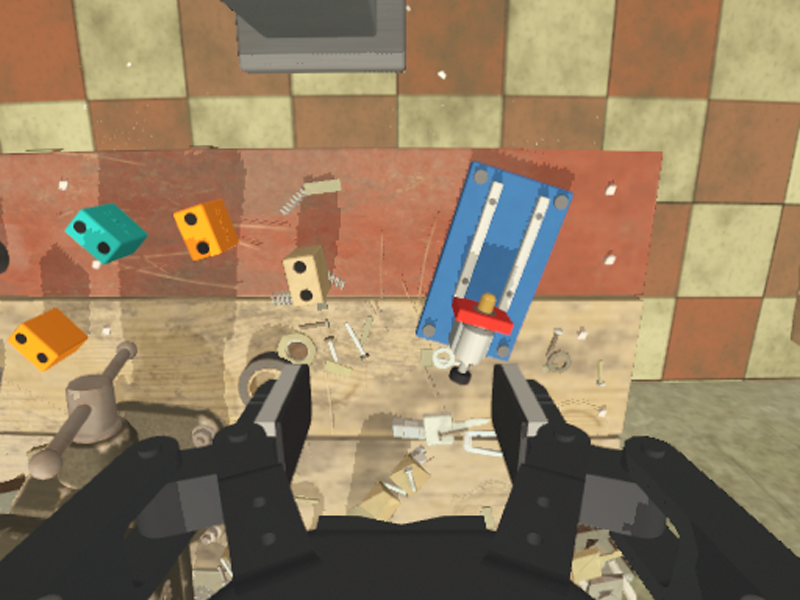

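Wrist view: the brass body's holes are at (300,267) and (305,294). The blue jig spans (473,162)–(505,362) with the stop at (483,315) and plunger nose at (488,299). I'll measure these by segmentation and check with an overlay.

```bash
cat > m.py <<'E'
from h import *
from scipy.optimize import least_squares
def meas(f):
    a=cv2.imread(f'pics/{f}.png'); hsv=cv2.cvtColor(a,cv2.COLOR_BGR2HSV)
    m=cv2.inRange(hsv,(100,120,60),(125,255,255)); 
    c=max(cv2.findContours(m,0,2)[0],key=cv2.contourArea); h=cv2.convexHull(c)[:,0]
    P=np.array([px(f,p,.01)[:2] for p in h])
    (cx,cy),(w,l),ang=cv2.minAreaRect((P*1000).astype(np.float32)); 
    return h,P,(cx,cy),(w,l),ang
E
python3 - <<'E'
from m import *
h,P,c,wl,ang=meas('w1'); print(c,wl,ang)
box=cv2.boxPoints((c,wl,ang))/1000; print(box.round(4).tolist())
a=cv2.imread('pics/w1.png'); g=cv2.cvtColor(a,cv2.COLOR_BGR2GRAY).astype(float)
H=[]
for u,v in ((300,267),(305,294)):
    u*=.64;v*=.64; x0,y0=int(u)-5,int(v)-5; w=np.clip(90-g[y0:y0+11,x0:x0+11],0,None); yy,xx=np.mgrid[y0:y0+11,x0:x0+11]
    uv=((w*xx).sum()/w.sum(),(w*yy).sum()/w.sum()); H.append(px('w1',uv,.042)); print(uv,H[-1],w.sum())
d=H[1]-H[0]; yaw=np.arctan2(d[1],d[0]); C=(H[0]+H[1])/2; print('body',C,np.degrees(yaw),np.linalg.norm(d))
z=5; o=cv2.resize(a[90:250,165:325+55],None,fx=3.7,fy=3.7,interpolation=cv2.INTER_CUBIC)
def dr(Q,col):
    q=((proj('w1',Q)-[165,90]+.5)*3.7).astype(int); cv2.polylines(o,[q],True,col,1)
ux=np.array([np.cos(yaw),np.sin(yaw),0]);uy=np.array([-ux[1],ux[0],0])
for zz in (.042,0): dr([[*(C+ux*.019*i+uy*.012*j)[:2],zz] for i,j in((1,1),(1,-1),(-1,-1),(-1,1))],(0,255,0))
dr([[*b,.01] for b in box],(0,0,255))
cv2.imwrite('pics/ov1.png',o); print(o.shape)
E
```

```text
(431.50384521484375, 241.4302215576172) (83.01423645019531, 148.12435913085938) 73.0526351928711
[[0.34860000014305115, 0.2232999950647354], [0.4902999997138977, 0.1800999939441681], [0.5144000053405762, 0.25949999690055847], [0.37279999256134033, 0.302700012922287]]
(np.float64(191.6105633802817), np.float64(170.34929577464789)) [0.4236 0.094  0.042 ] 1420.0
(np.float64(195.71005917159763), np.float64(188.45488165680473)) [0.4455 0.0975 0.042 ] 1352.0
body [0.43455 0.09575 0.042  ] 9.080072864026713 0.022177916944564505
(592, 796, 3)
```

View pics/ov1.png

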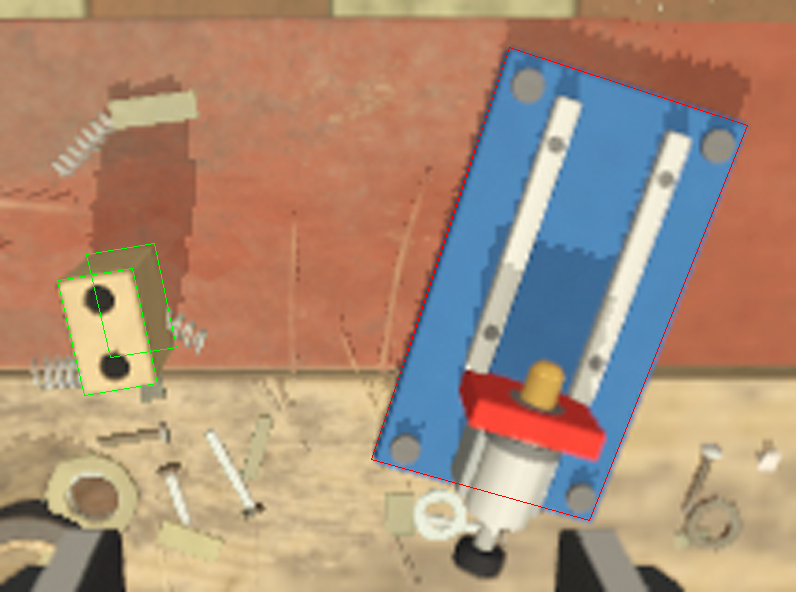

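send_rows:
  moves:
    - [[-0.3,-1.5,1.5],[0,0,-0.9]]
    - [[-0.58,-2.96,3.2],[0,0,-1.86]]
    - [[-0.58,-2.96,5],[0,0,-1.86]]
    - [[-0.58,-2.96,6],[0,0,-1.86]]
    - [[-0.58,-2.96,6],[0,0,-1.86]]
  gripper: 45

```text
t: 2.08
eef_pos: [0.4333, 0.0955, 0.08]
ee_rot: [-0.079, 0.997, -0.0, -0.002]
force: [0.2, 1.3, 0.4]
finger_gap: 0.525
grip_force: 0.0
```

```bash
python3 - <<'E'
from h import *
s=snap('wrist','w2'); print(s['eef_pos'],R.from_quat(s['ee_rot']).as_matrix().round(3).tolist(),s['finger_gap'])
a=cv2.imread('pics/w2.png')[:,100:420]
cv2.imwrite('pics/w2x.png',cv2.resize(a,None,fx=1.56,fy=1.56,interpolation=cv2.INTER_CUBIC))
E
```

```text
[0.43325459 0.09554848 0.07997339] [[-0.987, -0.158, -0.004], [-0.158, 0.987, -0.001], [0.004, -0.0, -1.0]] 0.5254202534160549
```

View pics/w2x.png

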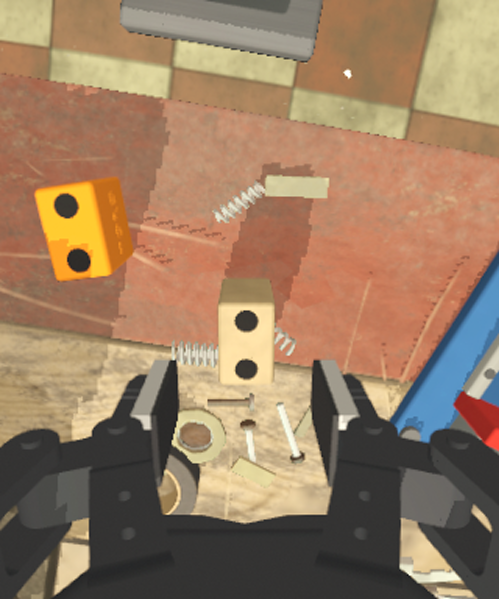

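The body sits centred and square between the fingers, with its holes at (246,320) and (246,369), and neighbours are clear. I descend and grip.

send_rows:
  moves:
    - [[0,0,1],[0,0,0]]
    - [[0,0,2],[0,0,0]]
    - [[0,0,2.5],[0,0,0]]
    - [[0,0,2.7],[0,0,0]]
    - [[0,0,2.7],[0,0,0]]

```text
t: 2.75
eef_pos: [0.4349, 0.0962, 0.0143]
ee_rot: [-0.081, 0.997, 0.0, 0.0]
force: [0.3, 0.0, -0.8]
finger_gap: 0.529
grip_force: 0.0
```

send_rows:
  moves:
    - [[0,0,0],[0,0,0]]
    - [[0,0,0],[0,0,0]]
    - [[0,0,0],[0,0,0]]
    - [[0,0,0],[0,0,0]]
    - [[0,0,0],[0,0,0]]
  gripper: 15
  force: 60

```text
t: 3.38
eef_pos: [0.4351, 0.0961, 0.0146]
ee_rot: [-0.081, 0.997, 0.0, 0.001]
force: [-0.4, 0.8, 6.3]
finger_gap: 0.269
grip_force: 58.8
```

send_rows:
  moves:
    - [[0,0,-0.8],[0,0,0]]
    - [[0,0,-2],[0,0,0]]
    - [[0,0,-3.2],[0,0,0]]
    - [[0,0,-3.2],[0,0,0]]

```text
t: 3.88
eef_pos: [0.4358, 0.0963, 0.0956]
ee_rot: [-0.081, 0.997, 0.0, 0.002]
force: [0.5, -0.2, -4.4]
finger_gap: 0.268
grip_force: 60.2
```

send_rows:
  moves:
    - [[0,1.4,0],[0,0,1.3]]
    - [[0,2.8,0],[0,0,2.6]]
    - [[0.1,4.2,0],[0,0,3.9]]
    - [[0.1,5.4,0],[0,0,5.25]]
    - [[0.1,6.2,0],[0,0,5.25]]

```text
t: 4.5
eef_pos: [0.4058, 0.2497, 0.0926]
ee_rot: [0.148, 0.989, -0.001, -0.001]
force: [0.3, 0.7, -4.5]
finger_gap: 0.272
grip_force: 60.0
```

send_rows:
  moves:
    - [[0,0,0],[0,0,0]]
    - [[0,0,0],[0,0,0]]

```text
t: 4.75
eef_pos: [0.4066, 0.2474, 0.0929]
ee_rot: [0.148, 0.989, -0.001, -0.001]
force: [1.2, -1.1, -4.2]
finger_gap: 0.27
grip_force: 60.1
```

```bash
python3 - <<'E'
from m import *
s=snap('wrist','w3'); M=R.from_quat(s['ee_rot']).as_matrix();print(s['eef_pos'],M.round(4).tolist(),s['grip_force'],s['force'],s['joint_positions'].round(2))
print('tool yaw',np.degrees(np.arctan2(-M[0,1],M[1,1])))
h,P,c,wl,ang=meas('w3'); print(c,wl,ang)
o=np.array([.4315,.2414]);u=np.array([np.cos(np.radians(-16.95)),np.sin(np.radians(-16.95))])
d=s['eef_pos'][:2]-(o-.015*u); print('tcp in jig',d@u,d@[-u[1],u[0]])
a=cv2.imread('pics/w3.png')[:,100:420]
a=cv2.resize(a,None,fx=1.56,fy=1.56,interpolation=cv2.INTER_CUBIC)
Q=np.array([[*(o+u*x*.075+np.array([-u[1],u[0]])*y*.042),.01] for x,y in((1,1),(1,-1),(-1,-1),(-1,1))])
cv2.polylines(a,[((proj('w3',Q)-[100,0])*1.56).astype(int)],True,(0,0,255),1)
l=np.array([[*(o+u*x),.01] for x in(-.075,.02)]); cv2.polylines(a,[((proj('w3',l)-[100,0])*1.56).astype(int)],False,(0,255,0),1)
cv2.imwrite('pics/w3x.png',a)
E
```

```text
[0.40657858 0.24735405 0.09291159] [[-0.9565, 0.2919, -0.0013], [0.2919, 0.9565, -0.0016], [0.0008, -0.0019, -1.0]] 60.07957577705383 [ 1.17257116 -1.12039145 -4.23016744] [-0.49  0.39 -0.22  2.07  0.13  0.7   0.49]
tool yaw -16.970225592573673
(405.1353759765625, 250.09658813476562) (83.3340072631836, 93.77359008789062) 73.03034973144531
tcp in jig -0.010574645253196584 -0.0015701126300758396
```

View pics/w3x.png

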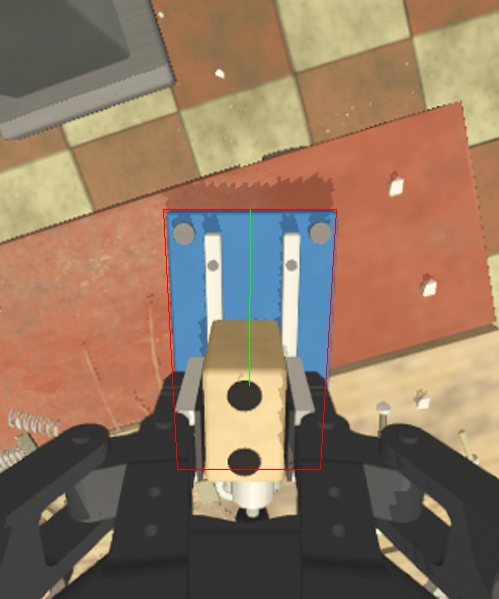

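```bash
python3 - <<'E'
from h import *
a=cv2.imread('pics/w3.png');g=cv2.cvtColor(a,cv2.COLOR_BGR2GRAY).astype(float)
o=np.array([.4172,.2458]);u=np.array([np.cos(np.radians(-16.95)),np.sin(np.radians(-16.95))])
for U,V in ((245,395),(244,461)):
    x,y=int(U/1.56+100),int(V/1.56); w=np.clip(70-g[y-11:y+12,x-14:x+15],0,None);yy,xx=np.mgrid[y-11:y+12,x-14:x+15]
    p=px('w3',((w*xx).sum()/w.sum(),(w*yy).sum()/w.sum()),.1203)[:2]-o; print(p@u,p@[-u[1],u[0]])
E
```

```text
-0.02107897622364113 -0.002869975847141012
0.0013155424062391014 -0.0029443756855038927
```

send_rows:
  moves:
    - [[0,0.04,0.8],[0,0,0]]
    - [[0,0.06,1.6],[0,0,0]]
    - [[0,0.06,1.6],[0,0,0]]
    - [[0,0.06,1.6],[0,0,0]]

```text
t: 5.3
eef_pos: [0.4078, 0.2496, 0.0542]
ee_rot: [0.148, 0.989, -0.0, 0.0]
force: [0.4, -0.5, -4.4]
finger_gap: 0.272
grip_force: 59.9
```

```bash
python3 - <<'E'
from h import *
s=snap('wrist','w4'); print(s['eef_pos'])
a=cv2.imread('pics/w4.png');g=cv2.cvtColor(a,cv2.COLOR_BGR2GRAY).astype(float)
o=np.array([.4172,.2458]);u=np.array([np.cos(np.radians(-16.95)),np.sin(np.radians(-16.95))]);n=np.array([-u[1],u[0]])
z=s['eef_pos'][2]-.0146
def line(Y,x,z): return proj('w4',[[*(o+x*u+Y*n),z]])[0]
b=cv2.resize(a[100:330,140:372],None,fx=2.6,fy=2.6,interpolation=cv2.INTER_CUBIC)
def dr(pts,c):
    cv2.polylines(b,[((np.array(pts)-[140,100]+.5)*2.6).astype(int)],False,c,1)
for Y in(-.023,-.015,.015,.023): dr([line(Y,x,.017) for x in(-.05,0)],(0,0,255))
for Y in(-.012,.012): dr([line(Y,x,z+.042) for x in(-.029,.009)],(0,255,0))
for Y in(-.012,.012): dr([line(Y,-.029,zz) for zz in(z,z+.042)],(0,255,0))
cv2.imwrite('pics/w4x.png',b[:598])
E
```

```text
[0.40778976 0.24956497 0.05422071]
```

View pics/w4x.png

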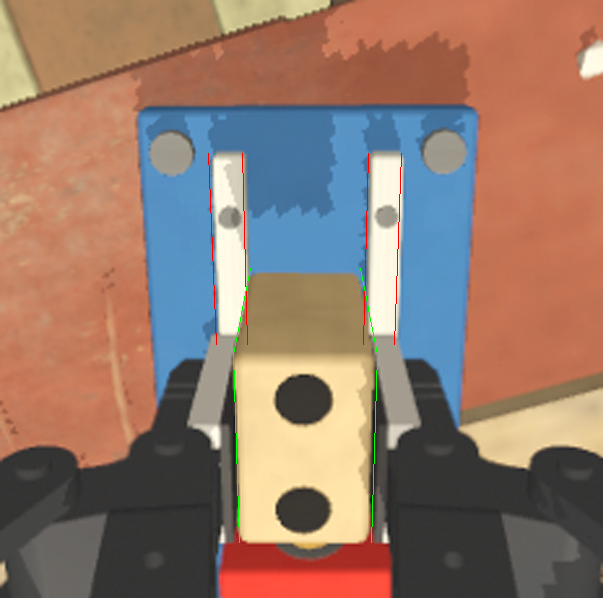

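Rail inner edges at x≈246 and 369 and the body's edges at x≈237 and 377 match the overlay, so the body is centred over the trough to within about 0.5 mm. I lower it.

send_rows:
  moves:
    - [[0,0,0.4],[0,0,0]]
    - [[0,0,0.8],[0,0,0]]
    - [[0,0,1.05],[0,0,0]]
    - [[0,0,1.05],[0,0,0]]

```text
t: 5.85
eef_pos: [0.407, 0.2497, 0.0269]
ee_rot: [0.147, 0.989, -0.0, -0.0]
force: [-0.2, 0.2, -4.6]
finger_gap: 0.27
grip_force: 60.1
```

send_rows:
  moves:
    - [[0,0,0.05],[0,0,0]]
    - [[0,0,0.1],[0,0,0]]
    - [[0,0,0.13],[0,0,0]]
    - [[0,0,0.13],[0,0,0]]

```text
t: 6.35
eef_pos: [0.4076, 0.2501, 0.0247]
ee_rot: [0.147, 0.989, 0.0, 0.0]
force: [-1.8, -0.9, 3.2]
finger_gap: 0.268
grip_force: 60.9
```

The body stands on the floor (fz went from -4.6 to +3.2 N). I ease it up about 1 mm and slide it toward the plunger.

send_rows:
  moves:
    - [[0,0,-0.06],[0,0,0]]
    - [[0,0,-0.06],[0,0,0]]
    - [[-0.15,0,-0.06],[0,0,0]]
    - [[-0.3,0,-0.06],[0,0,0]]
    - [[-0.45,0,-0.06],[0,0,0]]

```text
t: 6.98
eef_pos: [0.4186, 0.2465, 0.0257]
ee_rot: [0.148, 0.989, -0.0, 0.0]
force: [-0.6, -0.1, -4.1]
finger_gap: 0.269
grip_force: 60.1
```

send_rows:
  moves:
    - [[-0.1,0,0],[0,0,0]]
    - [[-0.2,0,0],[0,0,0]]
    - [[-0.3,0,0],[0,0,0]]
    - [[-0.4,0,0],[0,0,0]]
    - [[-0.4,0,0],[0,0,0]]

```text
t: 7.6
eef_pos: [0.428, 0.2437, 0.0258]
ee_rot: [0.148, 0.989, 0.0, 0.0]
force: [0.3, -0.6, -4.0]
finger_gap: 0.268
grip_force: 60.1
```

send_rows:
  moves:
    - [[-0.08,0,0],[0,0,0]]
    - [[-0.16,0,0],[0,0,0]]
    - [[-0.24,0,0],[0,0,0]]
    - [[-0.32,0,0],[0,0,0]]
    - [[-0.36,0,0],[0,0,0]]

```text
t: 8.22
eef_pos: [0.436, 0.2413, 0.0257]
ee_rot: [0.147, 0.989, -0.0, -0.0]
force: [-5.0, 1.7, -1.6]
finger_gap: 0.273
grip_force: 60.4
```

send_rows:
  moves:
    - [[-0.03,0,0],[0,0,0]]
    - [[-0.06,0,0],[0,0,0]]
    - [[-0.09,0,0],[0,0,0]]
    - [[-0.12,0,0],[0,0,0]]
    - [[-0.12,0,0],[0,0,0]]

```text
t: 8.85
eef_pos: [0.4384, 0.2405, 0.0257]
ee_rot: [0.147, 0.989, -0.0, -0.001]
force: [-6.3, 2.5, -1.6]
finger_gap: 0.273
grip_force: 60.5
```

send_rows:
  moves:
    - [[-0.03,0,0],[0,0,0]]
    - [[-0.06,0,0],[0,0,0]]
    - [[-0.09,0,0],[0,0,0]]
    - [[-0.12,0,0],[0,0,0]]
    - [[-0.12,0,0],[0,0,0]]

```text
t: 9.48
eef_pos: [0.441, 0.2398, 0.0257]
ee_rot: [0.147, 0.989, -0.0, -0.001]
force: [-7.3, 2.6, -0.7]
finger_gap: 0.269
grip_force: 60.6
```

send_rows:
  moves:
    - [[-0.02,0,0],[0,0,0]]
    - [[-0.04,0,0],[0,0,0]]
    - [[-0.04,0,0],[0,0,0]]

```text
t: 9.85
eef_pos: [0.4418, 0.2395, 0.0257]
ee_rot: [0.147, 0.989, -0.0, -0.001]
force: [-7.9, 3.3, -0.4]
finger_gap: 0.27
grip_force: 60.6
```

send_rows:
  moves:
    - [[-0.02,0,0],[0,0,0]]
    - [[-0.04,0,0],[0,0,0]]
    - [[-0.04,0,0],[0,0,0]]

```text
t: 10.22
eef_pos: [0.4426, 0.2392, 0.0257]
ee_rot: [0.147, 0.989, -0.0, -0.001]
force: [-8.2, 2.5, -0.5]
finger_gap: 0.269
grip_force: 60.6
```

send_rows:
  moves:
    - [[-0.02,0,0],[0,0,0]]
    - [[-0.04,0,0],[0,0,0]]
    - [[-0.04,0,0],[0,0,0]]

```text
t: 10.6
eef_pos: [0.4428, 0.2392, 0.0257]
ee_rot: [0.147, 0.989, -0.0, -0.001]
force: [-10.8, 3.3, 1.1]
finger_gap: 0.272
grip_force: 61.0
```

send_rows:
  moves:
    - [[-0.02,0,0],[0,0,0]]
    - [[-0.04,0,0],[0,0,0]]
    - [[-0.04,0,0],[0,0,0]]
    - [[-0.04,0,0],[0,0,0]]

```text
t: 11.1
eef_pos: [0.4429, 0.2391, 0.0256]
ee_rot: [0.146, 0.989, -0.0, -0.002]
force: [-13.8, 4.2, 3.7]
finger_gap: 0.274
grip_force: 61.4
```

```bash
python3 - <<'E'
from h import *
s=snap('wrist','w5'); print(s['eef_pos'],s['force'],s['torque'])
snap('side','s5')
a=cv2.resize(cv2.imread('pics/w5.png')[180:330,160:350],None,fx=2.5,fy=2.5,interpolation=2)
b=cv2.resize(cv2.imread('pics/s5.png')[155:205,180:260],(475,297),interpolation=2)
o=np.zeros((600,800,3),np.uint8);o[:375,:475]=a;o[300:597,320:795]=b
cv2.imwrite('pics/f5.png',o)
E
```

```text
[0.44286995 0.23912725 0.02564549] [-13.84211117   4.2125018    3.66292759] [0.91450341 2.82067919 0.05693401]
```

View pics/f5.png

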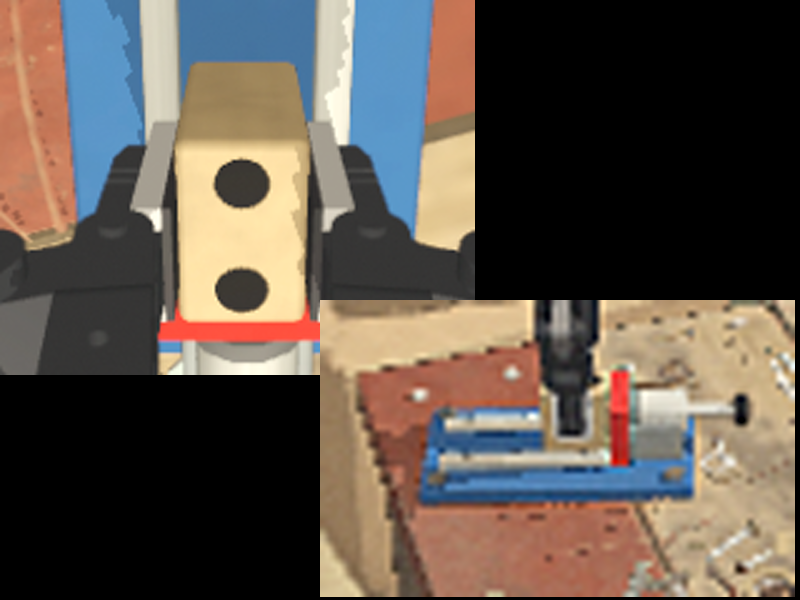

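The body is square against the red stop, the tail knob is pushed out, and it stays there under a 14.5 N push. TCP is at jig x = 26.6 mm, against a seat of 26 mm. I hand it in.

```bash
python3 -c "
from workcell import ticket
print(ticket.sign_off())"
```

```text
the job is handed in; nothing more can be done
None
```

The brass body is in the trough, pressed against the red stop with about 14 N and still gripped; the job was handed in at about 11 s, and the small padlock, loupe and tape roll were not touched.

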